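# Sweep the finished cartons into the gathering frame

## Robot

A 6-joint arm with a two-finger parallel gripper is mounted at the origin on the work surface. World frame = base frame: x ahead of the robot, y to its left, z up, the work surface at z = 0. Lengths are in m, angles in rad, forces in N, time in s.
With the tool pointing down it reaches from about 0.35 to 0.975 m from the base axis. Payload 4.9 kg.
Tool frame: the origin (TCP) lies at the very end of the fingers, on their centre line; the grasp point (between the pads) lies 19 mm behind it; z points along the fingers, y is the line along which they close (so a half turn about z gives the same grasp; the last joint's range is limited). The gripper opens to 85 mm and grips with 20 to 120 N. Pads are 22 mm wide; open, the fingers measure 114 mm over their backs; the gripper's body (76 mm by 85 mm) begins 54 mm behind the grasp point. The pads swing forward as they close: fully open they stand 13 mm farther back than shut.
Start: joints at [-1.398, 0.053, 1.613, -0, 1.476, -0.119], TCP at [0.18, -0.599, 0.231] pointing down, gripper open.
Joint ranges: [-3.01, 3.01], [-1.01, 2.22], [0.06, 2.58], [-1.02, 4.17], [0.09, 2.62], [-3.14, 3.14]. Speed limits (rad/s): [2.57, 2.57, 3.14, 3.14, 3.14, 3.14].

## Interface

Orientations are given as a rotation vector (axis times angle).
In Python, from station import * gives the robot as it stands.
- The arm moves only by the shell command python3 -m crank 'ROWS' [OPENING] [FORCE]. ROWS is JSON, a list of rows, each an object with "offset": the shift along the tool's x, y, z in m, a list of three; "twist": the turn, a rotation vector about the tool's x, y, z in degrees, a list of three. In form: [{"offset": [x, y, z], "twist": [rx, ry, rz]}, ...]. A call has 1 to 20 rows; each row is the pose to reach, as a shift and turn from the pose commanded when the call began, along the tool's axes at that moment; what a row does not reach only later rows make up. A row lasts 1/8 s, in which the tool goes at most 62.5 mm and 10.7 degrees, less where a joint would pass 70% of its speed; a pose out of reach is approached as far as the arm can. A call with a gripper value outside its range is refused whole. OPENING is the opening, from 0 (shut) to 1 (fully open), set as the call begins (- or left out, the last holds). The fingers move at their own pace and stop on an object; FORCE is the grip in N (left out, the last holds). Time passes only in rows, so rows that repeat a pose let the fingers close. It gives the time, the measured TCP pose, the force, the opening and the grip force at its end, in the units of the state.
- get_obs(): the state, without advancing time (a new reading comes with each control period).
- get_image(name): name is "scene" or "top"; returns the picture (384x512x3 uint8, red, green, blue); there is no depth.
- get_calibration(name): a dict with "intrinsics" (3x3 intrinsics, pixels), "world_from_camera" (4x4, takes a point from camera to world coordinates). Camera axes: x right, y up, looking along -z (the intrinsics and any distortion apply to the point x, -y, -z); pixel columns grow to the right and rows downward; lengths in m; the calibration is good to about 2 mm. A picture is of the moment at which its call begins. get_calibration takes no time and is no camera call.
- finish_job(): hands the job in; it is judged then, once.
Trained networks look in the newest picture that a camera, given by its name, has taken for a name from the list of things; names that differ only in an ending like _2 or _b are one class to them, and where a whole thing is asked for, a point or a joint stands for the part that bears it (a point fixed in the world has none). Each returns a list of dicts, best first, with "confidence" (0 to 1); they miss things now and then, are a little off and sometimes report something else, mostly with a low value. They report only what shows in the picture. A call takes as long as a camera call.
- cut_out(query, camera): "region" (384x512 bool, what is visible of it) and "rect" ([centre column, centre row, width, height] in pixels, round what is visible of it).
The state is a dict: "t": time; "q": joint angles; "dq": joint speeds; "effort": joint torques, N m; "tool_pos": TCP position; "tool_rot": TCP orientation; "contact_force": force on the tool from outside, world axes, zero at the start; "wrist_torque": the same for the moment, N m; "opening": finger opening in m; "grip_force": force on a finger pad.
Only numpy, scipy, OpenCV 4.12 (cv2) and the standard library are available. Lean on these libraries where they do the work, as an engineer would, in place of code of your own. Each camera call takes 0.05 s, during which the arm holds its last target. There are 200 camera calls.

## Task

Sweep the three small cartons lying in front of the wooden frame across the table and in through its open side, until each lies flat and wholly inside with nothing sticking out past the open side. Push them with the fingers only; do not pick any carton up or tip it. Leave the tin, the stamp block and the stack of larger cartons where they stand.

Things in the scene. Friction and masses are not known exactly. Their poses are not given: they have to be found in the camera images.
- frame: dark wooden three-sided frame fixed to the table, without a floor. Inside 120 mm deep (its x) by 240 mm wide (its y); side and back walls 12 mm thick, 28 mm high. Its open side faces its own -x, roughly towards the robot (up to 20 degrees off). Origin: on the tabletop, mid-inside; back wall's inner face at x = +60 mm, side walls' at y = +/-120 mm, open side (line between the side walls' ends) at x = -60 mm
- mouth (a point): middle of the frame's open side, at table height, 60 mm from the frame's origin; axes as the frame's: x points into the frame, y along the open side, z up
- tin: bystander: round metal tin, 63 mm diameter, 45 mm high, 0.25 kg, standing to one side of the cartons; origin at the centre of its underside
- stamp: bystander: pale wooden stamp block 60 x 45 x 22 mm with a round wooden grip on top (47 mm high in all), 0.25 kg, standing to the other side of the cartons; origin at the centre of its underside
- pack: bystander: stack of three larger cartons stuck together, 92 x 56 x 66 mm high, 0.35 kg, standing behind the frame's back wall; origin at the centre of its underside
- cartona: small closed carton, white with an olive band, 44 mm (its x) by 32 mm (its y) by 22 mm high, 28 to 56 g, lying flat and loose on the table in front of the frame's open side, slides freely; origin at the centre of its underside; the three small cartons are alike
- cartona_corner0 (a point): lower corner of cartona, left far (+x, +y) in the carton's own axes, 22 and 16 mm from its origin
- cartona_corner1 (a point): lower corner of cartona, right far (+x, -y) in the carton's own axes, 22 and 16 mm from its origin
- cartona_corner2 (a point): lower corner of cartona, right near (-x, -y) in the carton's own axes, 22 and 16 mm from its origin
- cartona_corner3 (a point): lower corner of cartona, left near (-x, +y) in the carton's own axes, 22 and 16 mm from its origin
- cartonb: small closed carton, white with an olive band, 44 mm (its x) by 32 mm (its y) by 22 mm high, 28 to 56 g, lying flat and loose on the table in front of the frame's open side, slides freely; origin at the centre of its underside; the three small cartons are alike
- cartonb_corner0 (a point): lower corner of cartonb, left far (+x, +y) in the carton's own axes, 22 and 16 mm from its origin
- cartonb_corner1 (a point): lower corner of cartonb, right far (+x, -y) in the carton's own axes, 22 and 16 mm from its origin
- cartonb_corner2 (a point): lower corner of cartonb, right near (-x, -y) in the carton's own axes, 22 and 16 mm from its origin
- cartonb_corner3 (a point): lower corner of cartonb, left near (-x, +y) in the carton's own axes, 22 and 16 mm from its origin
- cartonc: small closed carton, white with an olive band, 44 mm (its x) by 32 mm (its y) by 22 mm high, 28 to 56 g, lying flat and loose on the table in front of the frame's open side, slides freely; origin at the centre of its underside; the three small cartons are alike
- cartonc_corner0 (a point): lower corner of cartonc, left far (+x, +y) in the carton's own axes, 22 and 16 mm from its origin
- cartonc_corner1 (a point): lower corner of cartonc, right far (+x, -y) in the carton's own axes, 22 and 16 mm from its origin
- cartonc_corner2 (a point): lower corner of cartonc, right near (-x, -y) in the carton's own axes, 22 and 16 mm from its origin
- cartonc_corner3 (a point): lower corner of cartonc, left near (-x, +y) in the carton's own axes, 22 and 16 mm from its origin

How it is judged:
By the outcome, as a careful person would: the job done as asked, in the order asked, and still so for the second after the job is handed in, with the robot touching nothing.
It also fails if it takes over 61 s, if anything falls off the work surface, if the arm or the gripper's body presses on something with over 40 N, if the wrist force passes 120 N, or if a joint passes its speed limit or range.

## Working session

There is one attempt and no reset: what is moved stays moved. The work goes in short steps, Python scripts to look and compute and a shell command to move; the robot and the scene stay as the last step left them, time stands still between calls to the robot, and variables do not carry over. Pictures are saved under pics/ and viewed, at most 10 in all, crops included, and the job is handed in when it is done.

```bash
mkdir -p pics; cat > h.py <<'E'
from station import *
import numpy as np, cv2
from scipy.spatial.transform import Rotation as R
def ray(cam,u,v,z=0):
    c=get_calibration(cam);K=np.array(c["intrinsics"]);T=np.array(c["world_from_camera"])
    d=np.linalg.inv(K)@np.array([u,v,1.]);d=T[:3,:3]@np.array([d[0],-d[1],-d[2]]);o=T[:3,3]
    return o+d*(z-o[2])/d[2]
def save(cam,n):
    im=get_image(cam);cv2.imwrite(f"pics/{n}.png",cv2.cvtColor(im,cv2.COLOR_RGB2BGR));return im
E
python3 - <<'E'
from h import *
o=get_obs();print(o["t"],o["tool_pos"],o["tool_rot"],R.from_rotvec(o["tool_rot"]).as_matrix().round(3))
a=save("top","top0");b=save("scene","scene0")
for c in("top","scene"):
    k=get_calibration(c);print({x:np.array(k[x]).round(3).tolist() for x in k})
for q in["frame","tin","stamp","pack","cartona"]:
    for r in cut_out(q,"top"):
        ys,xs=np.nonzero(r["region"]);print(q,round(r["confidence"],2),np.round(r["rect"]),len(xs),ray("top",xs.mean(),ys.mean(),.02).round(3) if len(xs) else "")
E
```

```text
0.0 [ 0.17970879 -0.59796124  0.23006452] [-3.10617690e+00 -4.56511731e-01  8.66100278e-05] [[ 0.958  0.288 -0.   ]
 [ 0.288 -0.958  0.002]
 [ 0.    -0.002 -1.   ]]
{'intrinsics': [[445.81, 0.0, 255.095], [0.0, 445.81, 189.771], [0.0, 0.0, 1.0]], 'world_from_camera': [[0.122, 0.967, -0.222, 0.426], [-0.993, 0.12, -0.02, 0.007], [0.007, 0.222, 0.975, 1.004], [0.0, 0.0, 0.0, 1.0]]}
{'intrinsics': [[445.731, 0.0, 254.447], [0.0, 445.731, 180.613], [0.0, 0.0, 1.0]], 'world_from_camera': [[-0.695, -0.624, 0.357, 1.01], [0.719, -0.603, 0.346, 0.383], [-0.0, 0.497, 0.868, 0.936], [0.0, 0.0, 0.0, 1.0]]}
frame 0.78 [262. 180. 117.  59.] 1647 [0.7   0.016 0.02 ]
frame 0.69 [231. 249.  14.  22.] 311 [0.514 0.068 0.02 ]
tin 0.57 [345. 240.  32.  31.] 732 [ 0.56  -0.184  0.02 ]
stamp 0.9 [180. 222.  27.  35.] 558 [0.56  0.186 0.02 ]
stamp 0.58 [263. 245.  17.  24.] 314 [0.527 0.002 0.02 ]
stamp 0.48 [301. 241.  18.  19.] 309 [ 0.551 -0.083  0.02 ]
stamp 0.16 [230. 245.  19.  21.] 315 [0.517 0.068 0.02 ]
pack 0.95 [282. 114.  36.  52.] 1272 [ 0.839 -0.008  0.02 ]
pack 0.28 [262. 247.  18.  23.] 332 [0.527 0.001 0.02 ]
cartona 0.66 [299. 238.  18.  22.] 268 [ 0.552 -0.083  0.02 ]
```

View pics/top0.png

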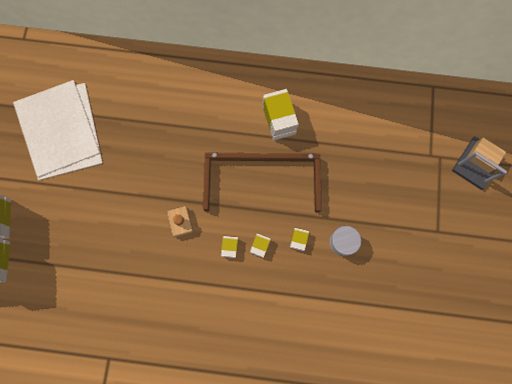

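View pics/scene0.png

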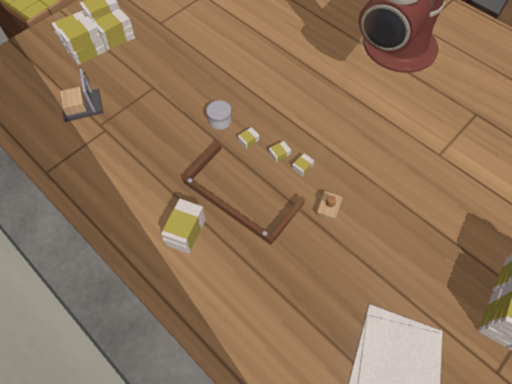

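The top view shows the frame with its back wall at row ~157 (columns 206–318) and its open ends at row ~211. The cartons are at (230,247), (261,245) and (299,239), the tin at (345,240) and the stamp at (180,221). Next I'll measure the frame and carton outlines.

```bash
python3 - <<'E'
from h import *
im=cv2.imread("pics/top0.png");cv2.imwrite("pics/crop0.png",cv2.resize(im[140:270,160:370],None,fx=3.8,fy=3.8,interpolation=cv2.INTER_CUBIC))
g=im.max(2).astype(int);m=((g<105)).astype(np.uint8)
hsv=cv2.cvtColor(im,cv2.COLOR_BGR2HSV)
# frame corners by eye (outer corners of wall tops), refined after viewing
for n,(u,v) in dict(bl=(206,154),br=(319,154),fl=(207,211),fr=(318,211)).items(): print(n,ray("top",u,v,.028).round(4))
b,gg,r=[im[...,i].astype(int) for i in range(3)]
w=((b>150)|((gg>=r-25)&(b<60)&(gg>90))).astype(np.uint8); w[:230]=0;w[262:]=0;w[:,:215]=0;w[:,315:]=0
cs,_=cv2.findContours(w,cv2.RETR_EXTERNAL,cv2.CHAIN_APPROX_NONE)
for c in cs:
    if cv2.contourArea(c)<100: continue
    P=np.array([ray("top",*p[0],.022)[:2] for p in c],np.float32)*1000
    print(cv2.minAreaRect(P))
E
```

```text
bl [0.7172 0.1492 0.028 ]
br [ 0.7493 -0.1072  0.028 ]
fl [0.5867 0.1277 0.028 ]
fr [ 0.6171 -0.117   0.028 ]
((516.6087036132812, 68.86588287353516), (32.22181701660156, 43.65462875366211), 89.36885833740234)
((527.2606201171875, 1.5028038024902344), (33.58081817626953, 43.55870056152344), 77.3831787109375)
((551.7091064453125, -82.32940673828125), (34.14775848388672, 43.0363883972168), 83.49259185791016)
```

View pics/crop0.png

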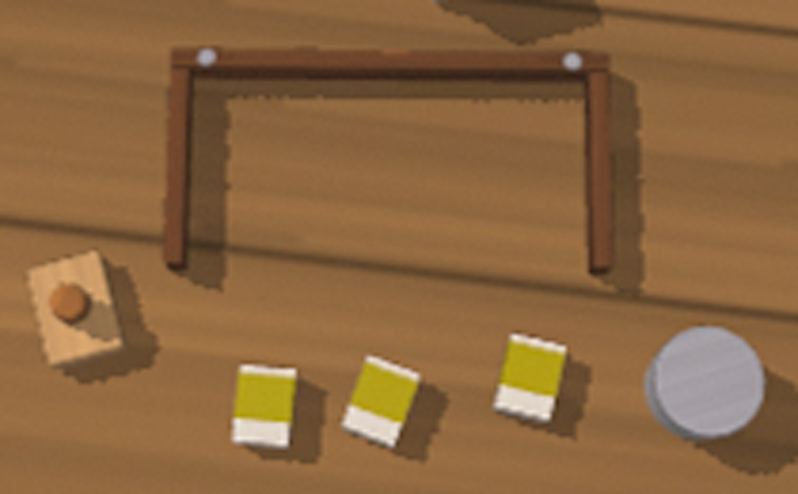

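```bash
python3 - <<'E'
from h import *
px=np.array([(172,48),(609,54),(164,265),(187,266),(589,270),(610,270)])/3.8+[160,140]
mo=np.array([(72,132),(72,-132),(-60,132),(-60,120),(-60,-120),(-60,-132)])/1000.
W=np.array([ray("top",*p,.028)[:2] for p in px])
a,b=mo.mean(0),W.mean(0);A,B=mo-a,W-b
th=np.arctan2((A[:,0]*B[:,1]-A[:,1]*B[:,0]).sum(),(A*B).sum());M=np.array([[np.cos(th),-np.sin(th)],[np.sin(th),np.cos(th)]])
t=b-M@a;print("frame",t,np.degrees(th),((mo@M.T+t-W)*1000).round(1).tolist())
for n,p in dict(A=(.5166,.0689),B=(.5273,.0015),C=(.5517,-.0823),tin=(.555,-.182),stamp=(.56,.186),tcp=get_obs()["tool_pos"][:2]).items(): print(n,(M.T@(np.array(p)-t)*1000).round())
np.savez("f.npz",t=t,M=M,th=th)
# tool x axis yaw
print(np.degrees(np.arctan2(*R.from_rotvec(get_obs()["tool_rot"]).as_matrix()[[1,0],0])))
E
```

```text
frame [0.66276229 0.01310304] 6.327494277108426 [[-0.5, 0.9], [-0.3, 0.0], [0.1, 1.1], [0.4, 2.6], [0.2, -2.4], [0.0, -2.1]]
A [-139.   72.]
B [-136.    3.]
C [-121.  -83.]
tin [-129. -182.]
stamp [-83. 183.]
tcp [-547. -555.]
16.7194612182369
```

Frame yaw is 6.3°, and the model fits to about 2.5 mm. First I'll move to hover behind carton C, aligned with the frame and with the fingers slightly apart.

```bash
python3 -m crank '[{"offset":[0.22,-0.2,0.03],"twist":[0,0,5]},{"offset":[0.447,-0.402,0.08],"twist":[0,0,10.4]},{"offset":[0.447,-0.402,0.08],"twist":[0,0,10.4]},{"offset":[0.447,-0.402,0.08],"twist":[0,0,10.4]},{"offset":[0.447,-0.402,0.13],"twist":[0,0,10.4]},{"offset":[0.447,-0.402,0.13],"twist":[0,0,10.4]},{"offset":[0.447,-0.402,0.13],"twist":[0,0,10.4]},{"offset":[0.447,-0.402,0.13],"twist":[0,0,10.4]},{"offset":[0.447,-0.402,0.13],"twist":[0,0,10.4]},{"offset":[0.447,-0.402,0.13],"twist":[0,0,10.4]},{"offset":[0.447,-0.402,0.13],"twist":[0,0,10.4]},{"offset":[0.447,-0.402,0.13],"twist":[0,0,10.4]},{"offset":[0.447,-0.402,0.13],"twist":[0,0,10.4]},{"offset":[0.447,-0.402,0.13],"twist":[0,0,10.4]}]' 0.15
cat >> h.py <<'E'
def st():
    f=np.load("f.npz");o=get_obs();m=R.from_rotvec(o["tool_rot"]).as_matrix()
    print("t",o["t"],"frame xy mm",(f["M"].T@(np.array(o["tool_pos"][:2])-f["t"])*1000).round(1),"z",round(o["tool_pos"][2]*1000,1),"yaw-rel",np.degrees(np.arctan2(m[1,0],m[0,0])-f["th"]).round(2),"tilt",m[:2,2].round(4),"F",np.round(o["contact_force"],1),"op",o["opening"])
E
python3 -c "
from h import *;st();save('scene','s1')"
```

```text
t: 2.1
tool_pos: [0.4922, -0.0861, 0.1019]
tool_rot: [3.137, 0.17, 0.001]
contact_force: [0.6, 0.6, -0.6]
opening: 0.0126
grip_force: 0.0
t 2.1 frame xy mm [-180.4  -79.8] z 101.9 yaw-rel -0.12 tilt [ 0.001  -0.0004] F [ 0.6  0.6 -0.6] op 0.01260888648342657
```

View pics/s1.png

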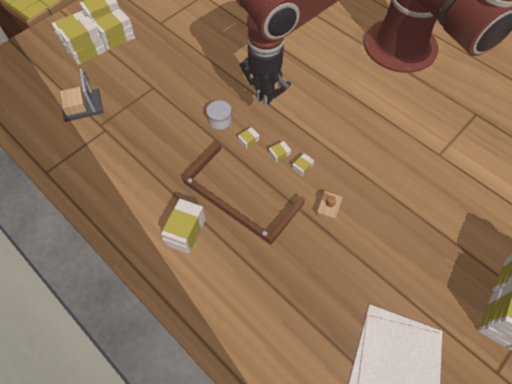

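The scene picture shows the shut-ish fingers at about (265,98), directly behind the carton at (249,138), with nothing touched. Next: descend and push C.

```bash
python3 -m crank '[{"offset":[0,0,0.05],"twist":[0,0,0]},{"offset":[0,0,0.085],"twist":[0,0,0]},{"offset":[0,0,0.096],"twist":[0,0,0]},{"offset":[0,0,0.096],"twist":[0,0,0]},{"offset":[0.012,0,0.096],"twist":[0,0,0]},{"offset":[0.022,0,0.096],"twist":[0,0,0]},{"offset":[0.032,0,0.096],"twist":[0,0,0]},{"offset":[0.042,0,0.096],"twist":[0,0,0]},{"offset":[0.052,0,0.096],"twist":[0,0,0]},{"offset":[0.062,0,0.096],"twist":[0,0,0]},{"offset":[0.072,0,0.096],"twist":[0,0,0]}]'
python3 -c "
from h import *;st();save('scene','s2');im=cv2.imread('pics/s2.png');cv2.imwrite('pics/s2c.png',cv2.resize(im[70:250,160:350],None,fx=3,fy=3))"
```

```text
t: 3.52
tool_pos: [0.5644, -0.0769, 0.0052]
tool_rot: [-3.137, -0.173, 0.0]
contact_force: [-1.1, 0.4, 0.5]
opening: 0.0126
grip_force: 0.2
t 3.525 frame xy mm [-107.6  -78.6] z 5.2 yaw-rel -0.01 tilt [-0.0001  0.    ] F [-1.1  0.4  0.5] op 0.012574945519911295
```

View pics/s2c.png

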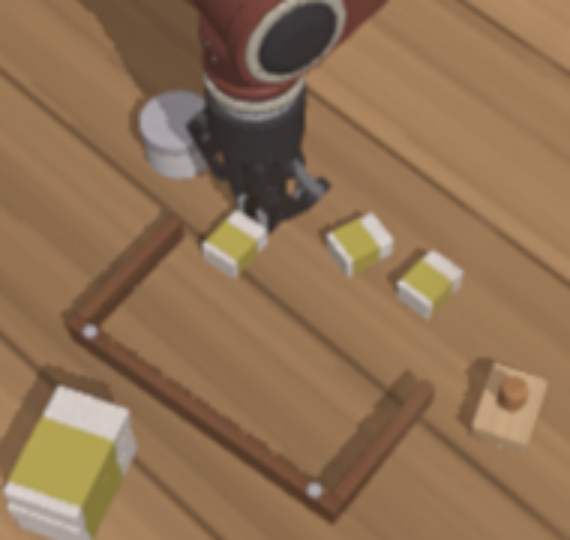

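Carton C at (235,243) in the crop is squared against the fingers and clear of the side wall's end. I'll continue in, then back off and lift.

```bash
python3 -m crank '[{"offset":[0.01,0,0],"twist":[0,0,0]},{"offset":[0.02,0,0],"twist":[0,0,0]},{"offset":[0.03,0,0],"twist":[0,0,0]},{"offset":[0.04,0,0],"twist":[0,0,0]},{"offset":[0.05,0,0],"twist":[0,0,0]},{"offset":[0.058,0,0],"twist":[0,0,0]},{"offset":[0.064,0,0],"twist":[0,0,0]},{"offset":[0.066,0,0],"twist":[0,0,0]},{"offset":[0.05,0,0],"twist":[0,0,0]},{"offset":[0.03,0,0],"twist":[0,0,0]},{"offset":[0.01,0,-0.05],"twist":[0,0,0]},{"offset":[-0.04,-0.03,-0.06],"twist":[0,0,0]},{"offset":[-0.085,-0.07,-0.06],"twist":[0,0,0]},{"offset":[-0.085,-0.088,-0.06],"twist":[0,0,0]},{"offset":[-0.085,-0.088,-0.06],"twist":[0,0,0]},{"offset":[-0.085,-0.088,-0.06],"twist":[0,0,0]}]'
python3 -c "
from h import *;st()"
```

```text
t: 5.58
tool_pos: [0.4713, 0.0005, 0.0662]
tool_rot: [3.136, 0.173, 0.003]
contact_force: [-0.5, -0.6, -0.7]
opening: 0.0128
grip_force: 0.0
t 5.575 frame xy mm [-191.7    8.5] z 66.2 yaw-rel -0.01 tilt [ 0.0018 -0.0006] F [-0.5 -0.6 -0.7] op 0.012773655738845806
```

```bash
python3 -m crank '[{"offset":[0,0,0.045],"twist":[0,0,0]},{"offset":[0,0,0.061],"twist":[0,0,0]},{"offset":[0,0,0.061],"twist":[0,0,0]},{"offset":[0.01,0,0.061],"twist":[0,0,0]},{"offset":[0.02,0,0.061],"twist":[0,0,0]},{"offset":[0.03,0,0.061],"twist":[0,0,0]},{"offset":[0.04,0,0.061],"twist":[0,0,0]},{"offset":[0.05,0,0.061],"twist":[0,0,0]},{"offset":[0.06,0,0.061],"twist":[0,0,0]},{"offset":[0.07,0,0.061],"twist":[0,0,0]},{"offset":[0.08,0,0.061],"twist":[0,0,0]},{"offset":[0.09,0,0.061],"twist":[0,0,0]},{"offset":[0.1,0,0.061],"twist":[0,0,0]},{"offset":[0.11,0,0.061],"twist":[0,0,0]},{"offset":[0.12,0,0.061],"twist":[0,0,0]},{"offset":[0.13,0,0.061],"twist":[0,0,0]},{"offset":[0.14,0,0.061],"twist":[0,0,0]},{"offset":[0.147,0,0.061],"twist":[0,0,0]},{"offset":[0.15,0,0.061],"twist":[0,0,0]},{"offset":[0.15,0,0.061],"twist":[0,0,0]}]'
python3 -c "
from h import *;st();"
python3 -m crank '[{"offset":[-0.02,0,0],"twist":[0,0,0]},{"offset":[-0.04,0,0],"twist":[0,0,0]},{"offset":[-0.06,0,-0.05],"twist":[0,0,0]},{"offset":[-0.11,-0.04,-0.06],"twist":[0,0,0]},{"offset":[-0.15,-0.065,-0.06],"twist":[0,0,0]},{"offset":[-0.15,-0.065,-0.06],"twist":[0,0,0]},{"offset":[-0.15,-0.065,-0.06],"twist":[0,0,0]},{"offset":[-0.15,-0.065,-0.06],"twist":[0,0,0]}]'
python3 -c "
from h import *;st();save('scene','s3');im=cv2.imread('pics/s3.png');cv2.imwrite('pics/s3c.png',cv2.resize(im[70:250,160:350],None,fx=3,fy=3))"
```

```text
t: 8.07
tool_pos: [0.6188, 0.0176, 0.0043]
tool_rot: [-3.137, -0.173, 0.0]
contact_force: [0.2, -0.7, -0.2]
opening: 0.0126
grip_force: 0.0
t 8.075 frame xy mm [-43.2   9.3] z 4.3 yaw-rel -0.01 tilt [-0.  0.] F [ 0.2 -0.7 -0.2] op 0.012624663878059373
t: 9.07
tool_pos: [0.4637, 0.0652, 0.0648]
tool_rot: [3.137, 0.172, 0.002]
contact_force: [0.6, -0.0, -0.2]
opening: 0.0126
grip_force: 0.0
t 9.075 frame xy mm [-192.1   73.8] z 64.8 yaw-rel -0.05 tilt [ 0.0011 -0.0001] F [ 0.6 -0.  -0.2] op 0.012575518803682734
```

View pics/s3c.png

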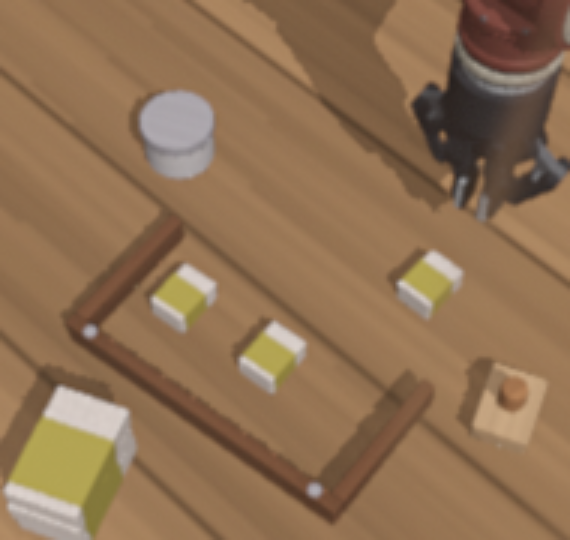

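Cartons C (183,297) and B (272,357) lie flat and inside. The last carton is at (430,284), with the fingers lined up behind it.

```bash
python3 -m crank '[{"offset":[0,0,0.045],"twist":[0,0,0]},{"offset":[0,0,0.06],"twist":[0,0,0]},{"offset":[0,0,0.06],"twist":[0,0,0]},{"offset":[0.01,0,0.06],"twist":[0,0,0]},{"offset":[0.02,0,0.06],"twist":[0,0,0]},{"offset":[0.03,0,0.06],"twist":[0,0,0]},{"offset":[0.04,0,0.06],"twist":[0,0,0]},{"offset":[0.05,0,0.06],"twist":[0,0,0]},{"offset":[0.06,0,0.06],"twist":[0,0,0]},{"offset":[0.07,0,0.06],"twist":[0,0,0]},{"offset":[0.08,0,0.06],"twist":[0,0,0]},{"offset":[0.09,0,0.06],"twist":[0,0,0]},{"offset":[0.1,0,0.06],"twist":[0,0,0]},{"offset":[0.11,0,0.06],"twist":[0,0,0]},{"offset":[0.12,0,0.06],"twist":[0,0,0]},{"offset":[0.13,0,0.06],"twist":[0,0,0]},{"offset":[0.14,0,0.06],"twist":[0,0,0]},{"offset":[0.147,0,0.06],"twist":[0,0,0]},{"offset":[0.15,0,0.06],"twist":[0,0,0]},{"offset":[0.15,0,0.06],"twist":[0,0,0]}]'
python3 -m crank '[{"offset":[-0.02,0,0],"twist":[0,0,0]},{"offset":[-0.04,0,0],"twist":[0,0,0]},{"offset":[-0.06,0,-0.05],"twist":[0,0,0]},{"offset":[-0.11,0,-0.1],"twist":[0,0,0]},{"offset":[-0.15,0,-0.15],"twist":[0,0,0]},{"offset":[-0.15,0,-0.15],"twist":[0,0,0]},{"offset":[-0.15,0,-0.15],"twist":[0,0,0]},{"offset":[-0.15,0,-0.15],"twist":[0,0,0]}]'
python3 - <<'E'
from h import *
st();save('scene','s4');im=cv2.imread('pics/s4.png');cv2.imwrite('pics/s4c.png',cv2.resize(im[70:250,160:350],None,fx=3,fy=3))
f=np.load("f.npz")
b,g,r=[im[...,i].astype(int) for i in range(3)]
w=((b>150)|((g>=r-25)&(b<80)&(g>90))).astype(np.uint8)
for c in cv2.findContours(w,cv2.RETR_EXTERNAL,cv2.CHAIN_APPROX_NONE)[0]:
    if 100<cv2.contourArea(c)<700:
        P=np.array([f["M"].T@(ray("scene",*p[0],.015)[:2]-f["t"]) for p in c])*1000
        if abs(P.mean(0)).max()<200: print(P.min(0).round(),P.max(0).round())
E
```

```text
t: 11.62
tool_pos: [0.6117, 0.0822, 0.0043]
tool_rot: [-3.137, -0.173, 0.0]
contact_force: [0.3, -0.0, -0.5]
opening: 0.0127
grip_force: 0.0
t: 12.62
tool_pos: [0.462, 0.0657, 0.1524]
tool_rot: [-3.137, -0.173, 0.005]
contact_force: [-0.6, 0.3, -0.4]
opening: 0.0125
grip_force: 0.0
t 12.625 frame xy mm [-193.8   74.4] z 152.4 yaw-rel -0.01 tilt [-0.0031  0.0001] F [-0.6  0.3 -0.4] op 0.012549976411996996
[126. -98.] [214.   1.]
[  98. -103.] [138. -40.]
```

View pics/s4c.png

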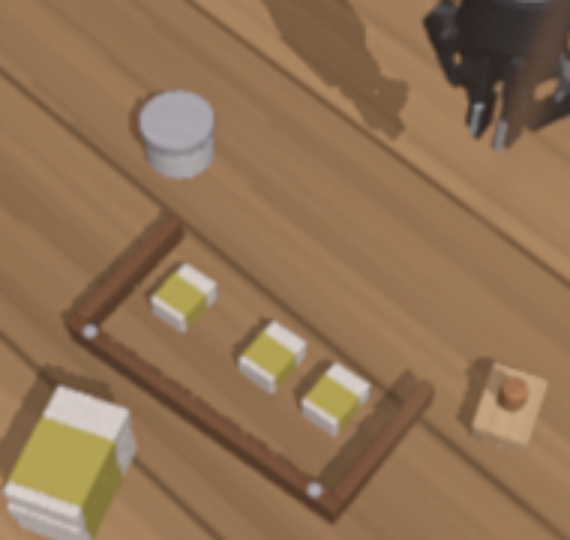

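All three cartons, at (183,297), (272,357) and (335,398), lie flat and about 25 mm behind the open line. The tin, stamp and pack have not moved.

```bash
python3 -c "
from station import *;print(finish_job())"
```

```text
the job is handed in; nothing more can be done
None
```

The job is handed in at about 12.6 s: in the last picture all three cartons lie flat inside the frame, about 25 mm past its open side, and the tin, stamp block and carton stack are where they stood.

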